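# Serve the pancake ball: dish it, lift the dish and turn it to the guest

### The job

The last pancake ball in the little maker is done: take it out and set it gently down in the middle of the steel dish, and let go. Then lift the dish straight up off the worktop by one of its two wooden lugs, and only once it is clear turn it a quarter turn, so that the lug you hold is towards you and the free one points straight across the worktop to the guest's small plate, keeping the dish level and the ball in its middle all the while. Finish still holding the dish out, level and still, its underside at least 10 cm above the worktop, in line with that plate and stopping a hand's breadth (8 cm) short of it, for the guest to take; leave the mug, the pepper shaker and the lemon where they are.

Things in the scene. Friction and masses are not known exactly. Their poses are not given: they have to be found in the camera images.
- maker: electric ball-pancake maker, fixed: low white box 166 x 218 mm, black side grips, dark flat cooking plate 138 x 190 mm, top 56 mm above the worktop, with 2 x 3 round wells 35 mm across, 8 mm deep. Origin: centre of its underside. Own x from the dial side to the back. Wells at own x -30, +30, own y -58, 0, +58 mm; the ball sits in the middle well of the dial-side row (-30, 0).
- ball: the one baked pancake ball, brown, crisp and firm, 44 mm across, about 35 g; rolls easily. Its origin turns with it: use ball_center.
- ball_center (a point): centre of the ball. In its well it lies 70 mm above the worktop, 14 mm above the cooking plate, so a good half of the ball stands free above the plate. In the middle of the dish it lies 30 mm above the worktop.
- dish: loose round stainless dish, 160 mm across, about 0.2 kg. Inside: a smooth shallow basin, floor 8 mm up, curvature radius 140 mm; rim 33 mm high. Two alike upright dark wooden lugs on the rim at own y = +84 and -84 mm. Origin: centre of its underside; own z up, own y through both lugs (at the start left-right, within 25 degrees). 0.1 rad of tilt rolls the ball 12 mm off.
- dish_middle (a point): centre of the dish's inner floor, 8 mm above its underside
- dish_lug_1 (a point): grip point, 52 mm above the underside, of the lug at the dish's own +y: an arched slab 12 mm thick (radially), 58 mm wide, top 64 mm above the underside, 31 mm proud of the rim. Pinch it from above across its 12 mm, one finger inside the dish, one outside.
- dish_lug_2 (a point): grip point of the other, alike lug at the dish's own -y, 52 mm above the underside, mid-thickness
- plate_edge (a point): the point nearest the robot on the rim of the guest's small white plate (204 mm across, 22 mm high, fixed, a fork at its left; the plate nearest the robot, on the bare worktop; larger plates lie on mats farther off). The plate's centre is 102 mm farther along x. Axes: x straight away from the robot across the worktop (world x), y left (world y).
- mug: green and white mug, 88 mm high, bystander; origin at its underside
- pepper: dark pepper shaker with a white top, 42 mm across, 88 mm high, bystander; origin at its underside
- lemon: lemon, 71 x 53 x 51 mm, lying between the robot and the work, bystander; origin at its underside
There are look-alikes about, which are no part of the job. Of the things shaped like the ball, the brown one is meant.

How it is judged:
By the outcome, as a careful person would: the job done as asked, in the order asked, and still so for the second after the job is handed in, while the arm keeps its last pose, push and grip.
It also fails if it takes over 72 s, if anything falls off the work surface, if the arm or the gripper's body presses on something with over 40 N, if the wrist force passes 120 N, or if a joint passes its speed limit or range.

### The arm

A 6-joint arm with a two-finger parallel gripper is mounted at the origin on a cart in front of the work surface, level with it; the furniture and walls round the work are solid. World frame = base frame: x ahead of the robot, y to its left, z up, the work surface at z = 0. Lengths are in m, angles in rad, forces in N, time in s.
With the tool pointing down it reaches from about 0.35 to 0.975 m from the base axis. Payload 4.9 kg.
Tool frame: the origin (TCP) lies between the finger pads; the fingertips stand 25 mm ahead of it and the grasp point (between the pads) lies 6 mm ahead of it; z points along the fingers, y is the line along which they close (so a half turn about z gives the same grasp; the last joint's range is limited). The gripper opens to 85 mm and grips with 20 to 120 N. Pads are 22 mm wide; open, the fingers measure 114 mm over their backs; the gripper's body (76 mm by 85 mm) begins 54 mm behind the grasp point. The pads swing forward as they close: fully open they stand 13 mm farther back than shut.
Start: joints at [-1.336, 0.053, 1.613, -0, 1.476, -0.119], TCP at [0.217, -0.586, 0.256] pointing down, gripper open.
Joint ranges: [-3.01, 3.01], [-1.01, 2.22], [0.06, 2.58], [-1.02, 4.17], [0.09, 2.62], [-3.14, 3.14]. Speed limits (rad/s): [2.57, 2.57, 3.14, 3.14, 3.14, 3.14].

### API

Orientations are given as a unit quaternion [w, x, y, z].
In Python, from plant import manip gives the robot as it stands.
- The arm moves only by the shell command python3 -m inch 'ROWS'. ROWS is JSON, a list of rows, each a list of 3 entries, a list of its own where there are three numbers: the shift along the tool's x, y, z in m, then the turn, a rotation vector about the tool's x, y, z in rad, then the opening, from 0 (shut) to 1 (fully open). A call has 1 to 8 rows; each row shifts and turns the commanded pose from where the row before left it, along the tool's axes as they then stand; what a row does not reach is not made up. A row lasts 1/10 s, in which the tool goes at most 50 mm and 8.59 degrees, less where a joint would pass 70% of its speed; a pose out of reach is approached as far as the arm can. A call with a gripper value outside its range is refused whole. The fingers move at their own pace and stop on an object; the grip force is fixed at half the most. Time passes only in rows, so rows that do not move let the fingers close. It gives the time, the measured TCP pose, the force, the opening and the grip force at its end, in the units of the state.
- manip.state(): the state, without advancing time (a new reading comes with each control period).
- manip.grab_frame(name): name is "side" or "top" or "wrist"; returns (picture, depth): 420x560x3 uint8, red, green, blue; 420x560 float32, m along the optical axis (not along the pixel's ray), 0 where there is no reading.
- manip.camera_params(name): a dict with "camera_matrix" (3x3 intrinsics, pixels), "k1" (the pictures are not rectified: a ray, as slopes to the right and down, at radius r is drawn at 1 + k1 r^2 times it, then the intrinsics apply), "rvec" (rotation vector, rad) and "tvec" (3), from world to camera coordinates, as OpenCV has them. Camera axes: x right, y down, z forward; pixel columns grow to the right and rows downward; lengths in m; the calibration is good to about 2 mm. A picture is of the moment at which its call begins: read the wrist's pose just before it. camera_params takes no time and is no camera call; for the wrist camera it gives the pose at the moment of the call.
- manip.job_done(): hands the job in; it is judged then, once.
Trained networks look in the newest picture that a camera, given by its name, has taken for a name from the list of things; names that differ only in an ending like _2 or _b are one class to them, and where a whole thing is asked for, a point or a joint stands for the part that bears it (a point fixed in the world has none). Each returns a list of dicts, best first, with "score" (0 to 1); they miss things now and then, are a little off and sometimes report something else, mostly with a low value. They report only what shows in the picture. A call takes as long as a camera call. They do not tell look-alikes from the thing itself.
- manip.look_for(camera, label): "point" ([x, y, z] in m, in world coordinates, good to about 4 mm: the middle of the surface that is visible of it).
The state is a dict: "time": time; "joint_pos": joint angles; "joint_vel": joint speeds; "joint_efforts": joint torques, N m; "tool_pos": TCP position; "tool_rot": TCP orientation; "contact_force": force on the tool from outside, world axes, zero at the start; "ft_torque": the same for the moment, N m; "gripper_width": opening from 0.0 (shut) to 1.0 (fully open); "grasp_force": force on a finger pad.
Only numpy, scipy, OpenCV 4.12 (cv2) and the standard library are available. Lean on these libraries where they do the work, as an engineer would, in place of code of your own. Each camera call takes 0.05 s, during which the arm holds its last target. There are 200 camera calls.

## Working session

There is one attempt and no reset: what is moved stays moved. The work goes in short steps, Python scripts to look and compute and a shell command to move; the robot and the scene stay as the last step left them, time stands still between calls to the robot, and variables do not carry over. Pictures are saved under pics/ and viewed, at most 10 in all, crops included, and the job is handed in when it is done.

```bash
mkdir -p pics; ls; cat > h.py <<'E'
import numpy as np, cv2
from scipy.spatial.transform import Rotation as R
from plant import manip
def save(cam,name):
    p=manip.camera_params(cam); im,d=manip.grab_frame(cam)
    cv2.imwrite(f'pics/{name}.png',im[:,:,::-1]); np.savez(f'pics/{name}.npz',im=im,d=d,K=p['camera_matrix'],k1=p['k1'],rvec=p['rvec'],tvec=p['tvec'])
    return im,d,p
def load(name):
    z=np.load(f'pics/{name}.npz'); return z['im'],z['d'],dict(camera_matrix=z['K'],k1=float(z['k1']),rvec=z['rvec'],tvec=z['tvec'])
def dist(p): return np.array([p['k1'],0,0,0,0.])
def px(p,X):
    return cv2.projectPoints(np.array(X,float).reshape(-1,1,3),np.array(p['rvec'],float),np.array(p['tvec'],float),np.array(p['camera_matrix'],float),dist(p))[0].reshape(-1,2)
def cloud(d,p):
    h,w=d.shape; u,v=np.meshgrid(np.arange(w),np.arange(h))
    n=cv2.undistortPoints(np.stack([u,v],-1).reshape(-1,1,2).astype(float),np.array(p['camera_matrix'],float),dist(p)).reshape(h,w,2)
    c=np.dstack([n*d[...,None],d]); M=R.from_rotvec(np.ravel(p['rvec'])).as_matrix()
    return (c-np.ravel(p['tvec']))@M
E
python3 - <<'E'
from h import *
for c in ['top','side']:
    im,d,p=save(c,c+'0')
    for l in ['maker','ball','dish','dish_middle','dish_lug_1','plate_edge','mug','pepper','lemon']:
        for o in manip.look_for(c,l)[:4]:
            print(c,l,round(o['score'],2),np.round(o['point'],3),np.round(px(p,o['point'])[0]))
s=manip.state(); print(s['time'],s['tool_pos'],s['tool_rot'],s['contact_force'])
a=cv2.imread('pics/top0.png')
E
```

```text
pics
top maker 0.87 [0.524 0.231 0.054] [218. 214.]
top ball 0.71 [0.382 0.324 0.039] [182. 266.]
top dish 0.85 [ 0.503 -0.206  0.023] [376. 228.]
top dish_middle 0.76 [ 0.503 -0.201  0.021] [374. 228.]
top dish_lug_1 0.64 [ 0.505 -0.206  0.026] [376. 227.]
top plate_edge 0.88 [0.803 0.089 0.007] [273. 123.]
top mug 0.88 [0.572 0.492 0.043] [124. 194.]
top pepper 0.7 [ 0.695 -0.312  0.073] [418. 158.]
top lemon 0.8 [0.416 0.028 0.042] [292. 257.]
side maker 0.86 [0.494 0.267 0.05 ] [244. 250.]
side ball 0.64 [0.375 0.34  0.029] [252. 290.]
side ball 0.6 [0.484 0.243 0.08 ] [253. 240.]
side dish 0.96 [ 0.5  -0.22  0.03] [349. 198.]
side dish_middle 0.9 [ 0.503 -0.215  0.025] [347. 199.]
side dish_lug_1 0.96 [ 0.505 -0.215  0.026] [347. 199.]
side plate_edge 0.8 [0.815 0.091 0.005] [224. 201.]
side plate_edge 0.53 [ 0.687 -0.306  0.045] [324. 170.]
side pepper 0.66 [ 0.689 -0.306  0.046] [324. 170.]
side lemon 0.77 [0.411 0.04  0.036] [320. 235.]
1.0 [ 0.21652858 -0.58628383  0.25631082] [ 1.42688606e-05  9.84395557e-01  1.75969844e-01 -1.30064749e-05] [ 0.38887333 -0.89226585  0.61416148]
```

View pics/top0.png

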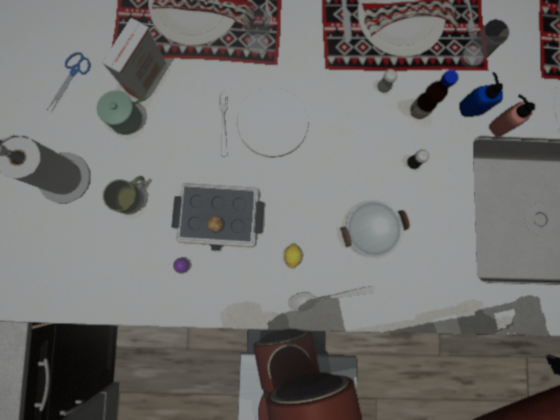

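View pics/side0.png

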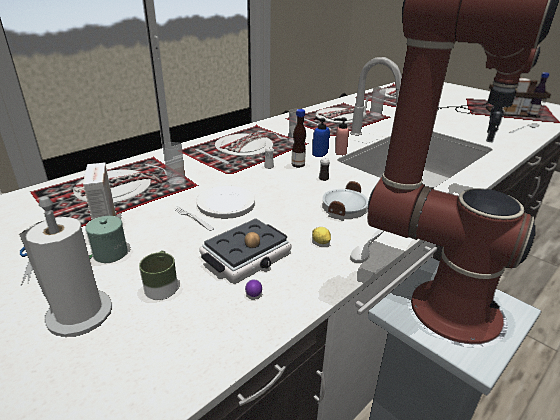

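The top view shows the brown ball in the maker at (215,224), a purple look-alike on the worktop at (182,266), the lemon at (292,256), and the dish at (374,228) with its lugs at (346,237) and (404,219). The guest's plate is at (273,122), with the fork to its left. The side view agrees: brown ball at (252,240), purple at (254,288). I choose the brown one.

```bash
python3 - <<'E'
from h import *
from scipy.optimize import least_squares
def cen(P,q): 
    return np.round(np.median(P[q],0),4),q.sum()
for c in ['top0','side0']:
    im,d,p=load(c); P=cloud(d,p); ok=d>0; X,Y,Z=P[...,0],P[...,1],P[...,2]
    print(c, 'table z',np.median(Z[ok&(abs(X-.45)<.03)&(abs(Y+.05)<.03)]))
    q=ok&(np.hypot(X-.49,Y-.235)<.035)&(Z>.064)&(Z<.12)
    A=P[q]
    f=least_squares(lambda c:np.linalg.norm(A-c,axis=1)-.022,[.49,.235,.07],loss='soft_l1',f_scale=.002)
    print('ball',f.x,q.sum(),np.abs(f.fun).mean(), 'top z',np.percentile(A[:,2],97))
    q=ok&(np.hypot(X-.503,Y+.206)<.13)&(Z>.040)&(Z<.1)
    L=P[q]
    for s in (1,-1):
        B=L[(L[:,1]+.206)*s>.03]; print('lug',s,B.mean(0),len(B),B.min(0),B.max(0))
    q=ok&(np.hypot(X-.503,Y+.206)<.12)&(Z>.024)&(Z<.038); A=P[q]
    f=least_squares(lambda c:np.hypot(A[:,0]-c[0],A[:,1]-c[1])-.079,[.503,-.206],loss='soft_l1',f_scale=.002);print('dish',f.x,q.sum())
    q=ok&(np.hypot(X-.9,Y-.089)<.125)&(Z>.012)&(Z<.04);A=P[q]
    f=least_squares(lambda c:np.clip(np.hypot(A[:,0]-c[0],A[:,1]-c[1])-.102,0,None)*20+.0*A[:,0],[.9,.089])
    print('plate',A.min(0),A.max(0),f.x,len(A))
    q=ok&(Z>.05)&(Z<.062)&(np.hypot(X-.52,Y-.23)<.14);A=P[q][:,:2].astype(np.float32); print('maker',cv2.minAreaRect(A))
im=load('top0')[0]; im2=load('side0')[0]
a=cv2.resize(im[165:275,160:300],(560,440),interpolation=cv2.INTER_CUBIC)
cv2.imwrite('pics/crop.png',a[:,:,::-1])
E
```

```text
top0 table z -0.0010365213513657244
ball [0.49709726 0.23606326 0.06909148] 212 0.0010749048051589165 top z 0.09279598239433717
lug 1 [ 0.47587131 -0.11847059  0.05633786] 107 [ 0.45009185 -0.13169541  0.04047551] [ 0.50158665 -0.1074736   0.07082384]
lug -1 [ 0.52745792 -0.27786736  0.05542924] 119 [ 0.50111347 -0.29063783  0.04022067] [ 0.55342766 -0.26662453  0.0701192 ]
dish [ 0.50168059 -0.19796731] 852
plate [ 0.80207805 -0.00728538  0.01200379] [1.02091091 0.18995169 0.03837678] [0.89831792 0.09319025] 683
maker ((0.527523934841156, 0.23524068295955658), (0.19081610441207886, 0.139336958527565), 88.03240966796875)
side0 table z 0.0011421011379187352
ball [0.49623084 0.23618073 0.07069355] 181 0.0011838283730912045 top z 0.09255301720029507
lug 1 [ 0.47300545 -0.11583368  0.05340493] 110 [ 0.44714928 -0.13142357  0.04059892] [ 0.49758225 -0.10487954  0.06720246]
lug -1 [ 0.52432999 -0.27558683  0.05321538] 95 [ 0.49999408 -0.29046166  0.04048862] [ 0.5509011  -0.26444797  0.06876911]
dish [ 0.49815961 -0.19083228] 411
plate [ 0.80002635 -0.005399    0.012049  ] [1.01712657 0.19005698 0.0390455 ] [0.90152879 0.09461216] 353
maker ((0.5257759094238281, 0.23456186056137085), (0.1952231526374817, 0.14298589527606964), 88.23374938964844)
```

View pics/crop.png

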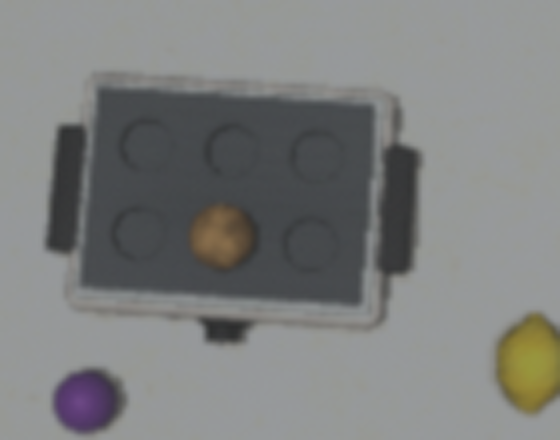

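The crop shows the brown ball at about (222,236) in the middle well of the dial-side row, with the dial at (224,330). The purple one at (88,400) lies loose on the worktop, so the brown choice holds. Next I go above it with the tool turned to yaw 0.

```bash
python3 -m inch '[[[0,0,0],[0,0,0.118],1],[[0,0,0],[0,0,0.118],1],[[0,0,0],[0,0,0.118],1],[[0.03,-0.03,0],[0,0,0],1],[[0.04,-0.03,0],[0,0,0],1],[[0.04,-0.03,0],[0,0,0],1],[[0.04,-0.03,0],[0,0,0],1],[[0.04,-0.04,0],[0,0,0],1]]'
python3 -m inch '[[[0.01,-0.045,0],[0,0,0],1],[[0.01,-0.045,0],[0,0,0],1],[[0.01,-0.045,0],[0,0,0],1],[[0.01,-0.045,0],[0,0,0],1],[[0.01,-0.045,0],[0,0,0],1],[[0.01,-0.045,0],[0,0,0],1],[[0.01,-0.045,0],[0,0,0],1],[[0.01,-0.045,0],[0,0,0],1]]'
python3 -m inch '[[[0,-0.045,0.01],[0,0,0],1],[[0,-0.045,0.01],[0,0,0],1],[[0,-0.045,0.01],[0,0,0],1],[[0,-0.045,0.01],[0,0,0],1],[[0,-0.045,0.01],[0,0,0],1],[[0,-0.035,0.01],[0,0,0],1],[[0,-0.02,0],[0,0,0],1],[[0,0,0],[0,0,0],1]]'
cat >> h.py <<'E'
def yaw(s):
    q=s['tool_rot']; return R.from_quat([q[1],q[2],q[3],q[0]]).as_matrix()
def go(target,th=None):
    s=manip.state(); M=yaw(s); print('t',s['time'],'tcp',np.round(s['tool_pos'],4),'shift',np.round(M.T@(np.array(target)-s['tool_pos']),4))
    T=M if th is None else np.array([[np.cos(th),np.sin(th),0],[np.sin(th),-np.cos(th),0],[0,0,-1]])
    print('turn',np.round(R.from_matrix(M.T@T).as_rotvec(),4))
E
python3 - <<'E'
from h import *
from scipy.optimize import least_squares
im,d,p=save('wrist','w1'); P=cloud(d,p);ok=d>0;X,Y,Z=P[...,0],P[...,1],P[...,2]
q=ok&(np.hypot(X-.497,Y-.236)<.03)&(Z>.064)&(Z<.12); A=P[q]
if len(A)>50:
    f=least_squares(lambda c:np.linalg.norm(A-c,axis=1)-.022,[.497,.236,.07],loss='soft_l1',f_scale=.002); print('ball',f.x,len(A))
q=ok&(np.hypot(X-.5,Y-.236)<.06)&(Z<.063)&(Z>.05); print('plate z',np.median(Z[q]))
for o in manip.look_for('wrist','ball_center'): print(o['score'],o['point'])
go([.497,.236,.083],0)
E
```

```text
time: 1.8
tool_pos: [0.4034, -0.4298, 0.2565]
tool_rot: [0.0, 1.0, -0.0, 0.0]
contact_force: [0.7, -0.2, -0.0]
gripper_width: 0.998
grasp_force: 0.0
time: 2.6
tool_pos: [0.4821, -0.0691, 0.2567]
tool_rot: [0.0, 1.0, -0.0, 0.001]
contact_force: [0.6, 0.3, -0.3]
gripper_width: 0.996
grasp_force: 0.0
time: 3.4
tool_pos: [0.4815, 0.2111, 0.1959]
tool_rot: [-0.0, 1.0, 0.002, -0.0]
contact_force: [-0.8, 0.4, 0.7]
gripper_width: 1.002
grasp_force: 0.0
ball [0.49632935 0.2373361  0.06947751] 3416
plate z 0.05558298955713282
0.69 [0.3999, 0.3329, 0.0322]
0.67 [0.5037, 0.238, 0.0859]
t 3.5 tcp [0.4821 0.209  0.1964] shift [ 0.0149 -0.027   0.1134]
turn [ 0.0005 -0.0002  0.0007]
```

```bash
python3 -m inch '[[[0.0075,-0.014,0],[0,0,0],1],[[0.007,-0.014,0],[0,0,0],1],[[0,0,0.03],[0,0,0],1],[[0,0,0.03],[0,0,0],1],[[0,0,0.025],[0,0,0],1],[[0,0,0.018],[0,0,0],1],[[0,0,0.01],[0,0,0],1],[[0,0,0],[0,0,0],1]]'
python3 -m inch '[[[0,0,0],[0,0,0],0.7],[[0,0,0],[0,0,0],0.6],[[0,0,0],[0,0,0],0.55],[[0,0,0],[0,0,0],0.5],[[0,0,0],[0,0,0],0.4],[[0,0,0],[0,0,0],0.3],[[0,0,0],[0,0,0],0.3],[[0,0,0],[0,0,0],0.3]]'
```

```text
time: 4.3
tool_pos: [0.496, 0.2358, 0.0821]
tool_rot: [0.0, 1.0, -0.001, -0.001]
contact_force: [-0.6, -0.1, 0.2]
gripper_width: 1.002
grasp_force: 0.0
time: 5.1
tool_pos: [0.4976, 0.2373, 0.0849]
tool_rot: [-0.0, 1.0, 0.0, 0.001]
contact_force: [-0.6, -0.6, 7.0]
gripper_width: 0.483
grasp_force: 60.0
```

```bash
python3 -m inch '[[[0,0,-0.01],[0,0,0],0.3],[[0,0,-0.02],[0,0,0],0.3],[[0,0,-0.03],[0,0,0],0.3],[[0,0,-0.03],[0,0,0],0.3],[[0,0.015,-0.02],[0,0,0],0.3],[[0,0.03,0],[0,0,0],0.3],[[0,0.04,0],[0,0,0],0.3],[[0,0.045,0],[0,0,0],0.3]]'
python3 -m inch '[[[0,0.045,0],[0,0,0],0.3],[[0,0.045,0],[0,0,0],0.3],[[0,0.045,0],[0,0,0],0.3],[[0,0.045,0],[0,0,0],0.3],[[0,0.045,0],[0,0,0],0.3],[[0,0.035,0],[0,0,0],0.3],[[0,0.03,0],[0,0,0],0.3],[[0,0.015,0],[0,0,0],0.3]]'
python3 -m inch '[[[0,0,0],[0,0,-0.105],0.3],[[0,0,0],[0,0,-0.105],0.3],[[0,0,0],[0,0,-0.103],0.3],[[0,0,0],[0,0,0],0.3]]'
python3 - <<'E'
from h import *
from scipy.optimize import least_squares
s=manip.state();im,d,p=save('wrist','w2'); P=cloud(d,p);ok=d>0;X,Y,Z=P[...,0],P[...,1],P[...,2]
b=(im[...,0].astype(int)-im[...,2]>40)&ok&(Z>.12); print('brown',b.sum())
if b.sum()>30:
    A=P[b]; f=least_squares(lambda c:np.linalg.norm(A-c,axis=1)-.022,np.median(A,0)-[0,0,.02],loss='soft_l1',f_scale=.002); print('ball',f.x, 'in tool',yaw(s).T@(f.x-s['tool_pos']))
q=ok&(np.hypot(X-.503,Y+.206)<.13)&(Z>.040)&(Z<.08); L=P[q]
for g in (1,-1):
    B=L[(L[:,1]+.206)*g>.03]; print('lug',g,B.mean(0) if len(B) else '',len(B))
q=ok&(np.hypot(X-.503,Y+.2)<.1)&(Z>.026)&(Z<.036); A=P[q]; A=A[np.hypot(A[:,0]-.5,A[:,1]+.197)<.085]
f=least_squares(lambda c:np.hypot(A[:,0]-c[0],A[:,1]-c[1])-c[2],[.503,-.206,.078],loss='soft_l1',f_scale=.002);print('dish',f.x,len(A))
print(s['gripper_width'],s['grasp_force'])
go([.5,-.197,.05],.313)
E
```

```text
time: 5.9
tool_pos: [0.4962, 0.1064, 0.1938]
tool_rot: [-0.0, 1.0, 0.001, 0.0]
contact_force: [1.4, 0.2, 0.1]
gripper_width: 0.479
grasp_force: 60.6
time: 6.7
tool_pos: [0.4961, -0.2, 0.1935]
tool_rot: [0.0, 1.0, -0.001, -0.0]
contact_force: [0.2, 0.2, -0.4]
gripper_width: 0.484
grasp_force: 60.7
time: 7.1
tool_pos: [0.4964, -0.1972, 0.1932]
tool_rot: [-0.0, 0.988, 0.156, -0.0]
contact_force: [0.4, -0.1, -0.0]
gripper_width: 0.477
grasp_force: 60.7
brown 0
lug 1 [ 0.48084438 -0.11921154  0.05632938] 1767
lug -1 [ 0.53084048 -0.27456299  0.05622763] 1740
dish [ 0.50270069 -0.19815997  0.07427337] 8646
0.47737875932210005 60.6843638420105
t 7.15 tcp [ 0.4964 -0.1973  0.1932] shift [0.0035 0.0009 0.1432]
turn [-0.0006  0.0001 -0.0015]
```

View pics/w2.png

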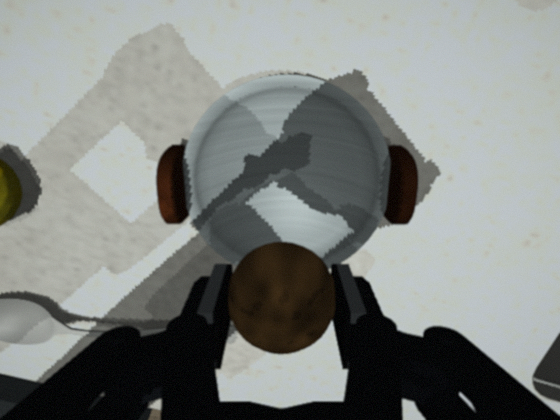

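The wrist picture shows the brown ball held at (283,297) and the dish behind it at (288,165). The lugs at (172,185) and (402,185) line up with the closing axis.

```bash
python3 - <<'E'
from h import *
from scipy.optimize import least_squares
s=manip.state();im,d,p=load('w2'); P=cloud(d,p)
v,u=np.mgrid[:420,:560]; b=(np.hypot(u-283,v-297)<46)&(d>0); A=P[b]
f=least_squares(lambda c:np.linalg.norm(A-c,axis=1)-.022,np.median(A,0)-[0,0,.01],loss='soft_l1',f_scale=.002); print('ball',f.x,np.abs(f.fun).mean(),'in tool',yaw(s).T@(f.x-s['tool_pos']))
off=f.x-s['tool_pos']
go(np.array([.502,-.1975,.031])-off,.311)
E
```

```text
ball [ 0.49551246 -0.19669997  0.17756799] 0.00041822027143612473 in tool [-0.000713   -0.00083094  0.01566265]
t 7.15 tcp [ 0.4964 -0.1973  0.1932] shift [0.0059 0.0028 0.1466]
turn [-0.0006  0.0001  0.0005]
```

```bash
python3 -m inch '[[[0.006,0.003,0],[0,0,0],0.3],[[0,0,0.02],[0,0,0],0.3],[[0,0,0.035],[0,0,0],0.3],[[0,0,0.035],[0,0,0],0.3],[[0,0,0.025],[0,0,0],0.3],[[0,0,0.015],[0,0,0],0.3],[[0,0,0.008],[0,0,0],0.3],[[0,0,0.004],[0,0,0],0.3]]'
python3 -m inch '[[[0,0,0.002],[0,0,0],0.3],[[0,0,0.001],[0,0,0],0.3],[[0,0,0],[0,0,0],0.3],[[0,0,0],[0,0,0],0.3]]'
python3 -c "
from h import *
go([.5025,-.197,.0466])"
```

```text
time: 7.95
tool_pos: [0.5035, -0.1991, 0.0513]
tool_rot: [0.0, 0.988, 0.156, 0.0]
contact_force: [-0.1, 0.3, -0.3]
gripper_width: 0.482
grasp_force: 60.7
time: 8.35
tool_pos: [0.5036, -0.1993, 0.0491]
tool_rot: [0.0, 0.988, 0.156, 0.001]
contact_force: [-0.7, 0.8, -0.4]
gripper_width: 0.481
grasp_force: 60.7
t 8.35 tcp [ 0.5036 -0.1993  0.0491] shift [-0.0003 -0.0025  0.0025]
turn [0. 0. 0.]
```

```bash
for i in 1; do python3 -m inch '[[[0,-0.002,0.001],[0,0,0],0.3],[[0,0,0],[0,0,0],0.3],[[0,0,0],[0,0,0],0.3]]'; python3 -m inch '[[[0,0,0.001],[0,0,0],0.3],[[0,0,0],[0,0,0],0.3],[[0,0,0],[0,0,0],0.3]]'; done
```

```text
time: 8.65
tool_pos: [0.5024, -0.197, 0.0473]
tool_rot: [0.0, 0.988, 0.156, -0.0]
contact_force: [0.0, 0.4, -1.0]
gripper_width: 0.48
grasp_force: 60.7
time: 8.95
tool_pos: [0.5024, -0.1971, 0.0462]
tool_rot: [-0.0, 0.988, 0.156, -0.0]
contact_force: [0.4, 0.6, -0.5]
gripper_width: 0.481
grasp_force: 60.7
```

```bash
python3 - <<'E'
from h import *
im,d,p=save('side','s1')
from scipy.optimize import least_squares
for o in manip.look_for('side','ball')[:3]: print(o['score'],o['point'])
s=manip.state();print(s['tool_pos'],s['contact_force'])
E
```

```text
0.62 [0.4846, -0.1958, 0.0392]
0.59 [0.3759, 0.3373, 0.0323]
[ 0.50247697 -0.19710435  0.0462869 ] [-0.23330047  0.29309123 -0.09222555]
```

```bash
python3 -m inch '[[[0,0,0.001],[0,0,0],0.3],[[0,0,0],[0,0,0],0.3],[[0,0,0],[0,0,0],0.3]]'; python3 -m inch '[[[0,0,0.0005],[0,0,0],0.3],[[0,0,0],[0,0,0],0.3],[[0,0,0],[0,0,0],0.3]]'
```

```text
time: 9.35
tool_pos: [0.5025, -0.1971, 0.0453]
tool_rot: [-0.0, 0.988, 0.156, -0.0]
contact_force: [-0.4, 0.0, -1.6]
gripper_width: 0.477
grasp_force: 60.7
time: 9.65
tool_pos: [0.5026, -0.1971, 0.045]
tool_rot: [0.0, 0.988, 0.156, 0.0]
contact_force: [-1.5, 0.6, 1.3]
gripper_width: 0.48
grasp_force: 60.8
```

```bash
python3 -m inch '[[[0,0,0],[0,0,0],0.5],[[0,0,0],[0,0,0],0.53],[[0,0,0],[0,0,0],0.57],[[0,0,0],[0,0,0],0.62],[[0,0,0],[0,0,0],0.68],[[0,0,0],[0,0,0],0.74],[[0,0,0],[0,0,0],0.8],[[0,0,0],[0,0,0],0.8]]'
python3 -m inch '[[[0,0,-0.005],[0,0,0],0.8],[[0,0,-0.01],[0,0,0],0.8],[[0,0,-0.015],[0,0,0],0.8],[[0,0,-0.025],[0,0,0],0.8],[[0,0,-0.03],[0,0,0],0.8],[[0,0,-0.03],[0,0,0],0.8],[[0,0,-0.02],[0,0,0],0.6],[[0,0,-0.01],[0,0,0],0.5]]'
cat >> h.py <<'E'
from scipy.optimize import least_squares
def ballfit(P,m,g):
    A=P[m]; f=least_squares(lambda c:np.linalg.norm(A-c,axis=1)-.022,g,loss='soft_l1',f_scale=.002); return f.x,len(A)
E
python3 - <<'E'
from h import *
for c in ['wrist','top']:
    im,d,p=save(c,c+'3'); P=cloud(d,p);ok=d>0;X,Y,Z=P[...,0],P[...,1],P[...,2]
    I=im.astype(int); m=ok&(I[...,0]-I[...,2]>15)&(np.hypot(X-.502,Y+.197)<.06)&(Z<.07)&(Z>.02); print(c,m.sum())
    if m.sum()>20: print(ballfit(P,m,np.median(P[m],0)-[0,0,.01]))
    q=ok&(np.hypot(X-.503,Y+.206)<.13)&(Z>.040)&(Z<.08); L=P[q]
    for g in (1,-1):
        B=L[(L[:,1]+.206)*g>.05]; print('lug',g,B.mean(0) if len(B) else '',len(B))
        B=B[B[:,2]>.058]; 
        if len(B): print('  top',B.mean(0),B[:,2].max(),len(B))
s=manip.state();print(s['gripper_width'],s['contact_force']);go([.476,-.117,.058],.311)
E
```

```text
time: 10.45
tool_pos: [0.5025, -0.1971, 0.0448]
tool_rot: [0.0, 0.988, 0.156, 0.0]
contact_force: [-0.1, 0.0, 0.2]
gripper_width: 0.801
grasp_force: 0.0
time: 11.25
tool_pos: [0.5038, -0.1978, 0.1942]
tool_rot: [0.002, 0.988, 0.156, 0.002]
contact_force: [0.1, 1.4, 0.1]
gripper_width: 0.505
grasp_force: 0.0
wrist 2290
(array([ 0.50126733, -0.1967884 ,  0.02950569]), 2290)
lug 1 [ 0.48091056 -0.11912493  0.05612057] 1735
  top [ 0.47823475 -0.11843044  0.06184633] 0.06529573246630123 901
lug -1 [ 0.53118669 -0.27458177  0.05626598] 1673
  top [ 0.52909754 -0.276651    0.06188144] 0.06540346980406771 880
top 51
(array([ 0.50261384, -0.19877712,  0.02914515]), 51)
lug 1 [ 0.47594569 -0.11842336  0.0560976 ] 111
  top [ 0.47734015 -0.11946104  0.0618964 ] 0.06992072455046303 54
lug -1  0
0.5029203421840135 [-0.79447262  0.72093755  0.68565135]
t 11.35 tcp [ 0.5035 -0.1976  0.1926] shift [-0.0018 -0.0856  0.1343]
turn [ 0.0034 -0.0032  0.0019]
```

View pics/wrist3.png

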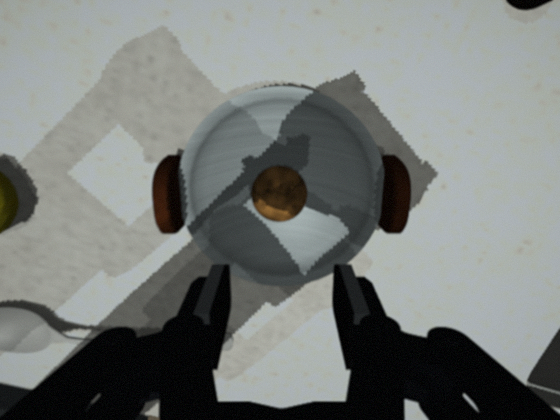

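The ball rests free in the middle of the dish at (279,193) in the wrist view, within 1–2 mm of the dish centre. Lug 1 is at (168,193). Next I go over lug 1 half open and pinch it gently.

```bash
python3 -m inch '[[[-0.001,-0.02,0],[0,0,0],0.5],[[0,-0.035,0],[0,0,0],0.5],[[0,-0.029,0],[0,0,0],0.5],[[0,0,0.02],[0,0,0],0.5],[[0,0,0.03],[0,0,0],0.5],[[0,0,0.03],[0,0,0],0.5],[[0,0,0],[0,0,0],0.5],[[0,0,0],[0,0,0],0.5]]'
python3 - <<'E'
from h import *
im,d,p=save('wrist','w4');P=cloud(d,p);ok=d>0
X,Y,Z=P[...,0],P[...,1],P[...,2]
q=ok&(np.hypot(X-.477,Y+.118)<.05)&(Z>.055)&(Z<.072); A=P[q]
print(len(A),A.mean(0) if len(A) else '')
go([.477,-.118,.059],.311)
E
```

```text
time: 12.15
tool_pos: [0.4748, -0.1171, 0.1088]
tool_rot: [-0.001, 0.988, 0.156, -0.001]
contact_force: [0.7, 0.4, -0.5]
gripper_width: 0.501
grasp_force: 0.0
1918 [ 0.4798982  -0.11725643  0.0612963 ]
t 12.2 tcp [ 0.4759 -0.1176  0.1103] shift [0.0009 0.0007 0.0513]
turn [ 0.0001 -0.0001  0.0017]
```

View pics/w4.png

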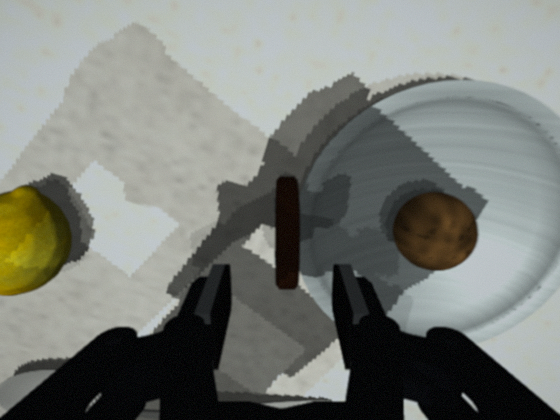

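The lug at (287,232) lies centred between the fingers (inner faces near 230 and 335), and the ball at (435,232) is clear of the inner finger.

```bash
python3 -m inch '[[[0.001,0.0005,0.01],[0,0,0],0.5],[[0,0,0.016],[0,0,0],0.5],[[0,0,0.014],[0,0,0],0.5],[[0,0,0.008],[0,0,0],0.5],[[0,0,0.003],[0,0,0],0.45],[[0,0,0],[0,0,0],0.4],[[0,0,0],[0,0,0],0.35],[[0,0,0],[0,0,0],0.3]]'
python3 -m inch '[[[0,0,0],[0,0,0],0.27],[[0,0,0],[0,0,0],0.24],[[0,0,0],[0,0,0],0.21],[[0,0,0],[0,0,0],0.19],[[0,0,0],[0,0,0],0.17],[[0,0,0],[0,0,0],0.15],[[0,0,0],[0,0,0],0.13],[[0,0,0],[0,0,0],0.11]]'
python3 -m inch '[[[0,0,0],[0,0,0],0.08],[[0,0,0],[0,0,0],0.04],[[0,0,0],[0,0,0],0],[[0,0,0],[0,0,0],0],[[0,0,0],[0,0,0],0]]'
```

```text
time: 13.0
tool_pos: [0.4773, -0.1179, 0.0596]
tool_rot: [0.0, 0.988, 0.156, 0.001]
contact_force: [0.0, 0.1, 0.5]
gripper_width: 0.298
grasp_force: 0.0
time: 13.8
tool_pos: [0.4769, -0.1178, 0.059]
tool_rot: [0.0, 0.988, 0.156, 0.0]
contact_force: [-0.4, -1.5, 0.8]
gripper_width: 0.128
grasp_force: 58.5
time: 14.3
tool_pos: [0.4769, -0.1178, 0.059]
tool_rot: [0.0, 0.988, 0.156, 0.0]
contact_force: [-0.9, -2.5, 2.2]
gripper_width: 0.132
grasp_force: 58.7
```

```bash
python3 -m inch '[[[0,0,-0.001],[0,0,0],0],[[0,0,-0.001],[0,0,0],0],[[0,0,-0.002],[0,0,0],0],[[0,0,-0.003],[0,0,0],0],[[0,0,-0.005],[0,0,0],0],[[0,0,-0.006],[0,0,0],0],[[0,0,-0.006],[0,0,0],0],[[0,0,-0.006],[0,0,0],0]]'
cat >> h.py <<'E'
def dishcheck(names):
    s=manip.state(); M=yaw(s); yd=M[:,1]  # tool y: from outer lug to dish centre
    t=s['tool_pos']; print('t',s['time'],'tcp',np.round(t,4),'w',round(s['gripper_width'],3),'f',np.round(s['contact_force'],1))
    c0=t+yd*.084-np.array([0,0,.058])  # expected underside centre
    for c,n in names:
        im,d,p=save(c,n); P=cloud(d,p); ok=d>0; I=im.astype(int)
        r=P-c0; u=r@yd; v=r@M[:,0]; z=r[...,2]; rr=np.hypot(u,v)
        # rim top: highest near radius 80, fit plane
        m=ok&(rr>.070)&(rr<.083)&(z>.01)&(z<.05)&(u>-.06)
        g=ok&(rr<.07)&(z>-.005)&(z<.032)&~((I[...,0]-I[...,2]>15))
        # sphere fit of basin, R=140: tilt = offset of sphere centre from rim axis
        A=np.stack([u[g],v[g],z[g]],1)
        if len(A)>50:
            f=least_squares(lambda k:np.linalg.norm(A-k,axis=1)-.14,[0,0,.148],loss='soft_l1',f_scale=.002).x
            print(c,'basin',np.round(f,4),len(A))
        m2=ok&(abs(u-.084)<.03)&(abs(v)<.04)&(z>.036)&(z<.09)
        if m2.sum()>10: print('  free lug',np.round([u[m2].mean(),v[m2].mean(),np.percentile(z[m2],95)],4),np.round(P[m2].mean(0),4),m2.sum())
        m3=ok&(I[...,0]-I[...,2]>15)&(rr<.06)&(z<.07)&(z>.012)
        if m3.sum()>15:
            b,n_=ballfit(P,m3,np.median(P[m3],0)-[0,0,.01]); q=b-c0; print('  ball',np.round([q@yd,q@M[:,0],q[2]],4),n_)
E
python3 -c "
from h import *
dishcheck([('top','t5'),('side','s5'),('wrist','w5')])"
```

```text
time: 15.1
tool_pos: [0.477, -0.1177, 0.0896]
tool_rot: [0.0, 0.988, 0.156, 0.0]
contact_force: [-1.2, -0.8, -2.8]
gripper_width: 0.133
grasp_force: 58.4
t 15.1 tcp [ 0.477  -0.1177  0.0896] w 0.133 f [-1.2 -0.8 -2.8]
top basin [ 0.0016 -0.0009  0.1457] 243
  free lug [ 0.0827 -0.0016  0.063 ] [ 0.5267 -0.2768  0.085 ] 130
side basin [-0.0014 -0.0012  0.1487] 276
  free lug [ 0.08   -0.0032  0.0641] [ 0.5244 -0.2747  0.0823] 114
  ball [-0.0006 -0.0002  0.0308] 85
wrist basin [-0.0002  0.0002  0.1472] 41135
  ball [-0.0014 -0.0001  0.029 ] 8844
```

Level, with the ball in the middle. I lift it well clear, then turn slowly.

```bash
python3 -m inch '[[[0,0,-0.004],[0,0,0],0],[[0,0,-0.010],[0,0,0],0],[[0,0,-0.016],[0,0,0],0],[[0,0,-0.018],[0,0,0],0],[[0,0,-0.018],[0,0,0],0],[[0,0,-0.014],[0,0,0],0],[[0,0,-0.008],[0,0,0],0],[[0,0,-0.004],[0,0,0],0]]'
python3 -m inch '[[[0,0,0],[0,0,0],0],[[0,0,0],[0,0,-0.01],0],[[0,0,0],[0,0,-0.02],0],[[0,0,0],[0,0,-0.03],0],[[0,0,0],[0,0,-0.04],0],[[0,0,0],[0,0,-0.04],0],[[0,0,0],[0,0,-0.04],0],[[0,0,0],[0,0,-0.04],0]]'
python3 -m inch '[[[0,0,0],[0,0,-0.04],0],[[0,0,0],[0,0,-0.04],0],[[0,0,0],[0,0,-0.04],0],[[0,0,0],[0,0,-0.04],0],[[0,0,0],[0,0,-0.04],0],[[0,0,0],[0,0,-0.04],0],[[0,0,0],[0,0,-0.04],0],[[0,0,0],[0,0,-0.04],0]]'
python3 -m inch '[[[0,0,0],[0,0,-0.04],0],[[0,0,0],[0,0,-0.04],0],[[0,0,0],[0,0,-0.04],0],[[0,0,0],[0,0,-0.04],0],[[0,0,0],[0,0,-0.04],0],[[0,0,0],[0,0,-0.04],0],[[0,0,0],[0,0,-0.04],0],[[0,0,0],[0,0,-0.04],0]]'
python3 -m inch '[[[0,0,0],[0,0,-0.04],0],[[0,0,0],[0,0,-0.04],0],[[0,0,0],[0,0,-0.04],0],[[0,0,0],[0,0,-0.04],0],[[0,0,0],[0,0,-0.04],0],[[0,0,0],[0,0,-0.04],0],[[0,0,0],[0,0,-0.04],0],[[0,0,0],[0,0,-0.04],0]]'
python3 -m inch '[[[0,0,0],[0,0,-0.03],0],[[0,0,0],[0,0,-0.02],0],[[0,0,0],[0,0,-0.02],0],[[0,0,0],[0,0,-0.01],0],[[0,0,0],[0,0,0],0],[[0,0,0],[0,0,0],0]]'
python3 -c "
from h import *
dishcheck([('top','t6'),('side','s6'),('wrist','w6')])
im,d,p=load('t6')
go([.547,.094,.182],np.pi/2)"
```

```text
time: 16.05
tool_pos: [0.4771, -0.1178, 0.1819]
tool_rot: [0.0, 0.988, 0.156, 0.001]
contact_force: [0.1, 0.4, -2.9]
gripper_width: 0.132
grasp_force: 58.5
time: 16.85
tool_pos: [0.4766, -0.1176, 0.1804]
tool_rot: [-0.0, 0.964, 0.265, -0.0]
contact_force: [1.3, -0.1, -2.5]
gripper_width: 0.13
grasp_force: 58.6
time: 17.65
tool_pos: [0.4765, -0.1176, 0.1803]
tool_rot: [-0.0, 0.91, 0.415, -0.0]
contact_force: [0.6, -0.2, -2.9]
gripper_width: 0.131
grasp_force: 58.6
time: 18.45
tool_pos: [0.4765, -0.1176, 0.1803]
tool_rot: [-0.0, 0.832, 0.555, -0.0]
contact_force: [-0.1, -0.6, -3.0]
gripper_width: 0.13
grasp_force: 58.6
time: 19.25
tool_pos: [0.4765, -0.1177, 0.1803]
tool_rot: [-0.0, 0.733, 0.68, -0.0]
contact_force: [-0.7, -0.3, -2.1]
gripper_width: 0.123
grasp_force: 58.6
time: 19.85
tool_pos: [0.4768, -0.1176, 0.1808]
tool_rot: [0.0, 0.706, 0.708, -0.0]
contact_force: [1.2, -0.5, -2.5]
gripper_width: 0.131
grasp_force: 58.6
t 19.85 tcp [ 0.4768 -0.1176  0.1808] w 0.131 f [ 1.2 -0.5 -2.5]
top basin [ 0.0006 -0.0022  0.1457] 1301
  free lug [0.0828 0.0012 0.0623] [ 0.6436 -0.1161  0.1767] 141
  ball [-0.0011 -0.0024  0.0284] 89
side basin [-0.0029  0.0027  0.1468] 415
  free lug [0.0795 0.0049 0.063 ] [ 0.6403 -0.1125  0.1727] 95
  ball [-0.0008 -0.0018  0.0298] 133
wrist basin [0.0009 0.     0.1462] 41367
  ball [-0.0006 -0.0005  0.0279] 8850
t 20.0 tcp [ 0.4768 -0.1176  0.1808] shift [ 0.2115  0.0706 -0.0012]
turn [0.    0.    0.002]
```

```bash
python3 - <<'E'
from h import *
for n in ['top0','side0','t6','s6']:
    im,d,p=load(n); P=cloud(d,p); X,Y,Z=P[...,0],P[...,1],P[...,2]
    m=((d>0)&(np.hypot(X-.9,Y-.092)<.13)&(Z>.008)&(Z<.035)).astype(np.uint8)
    m=cv2.morphologyEx(m,cv2.MORPH_OPEN,np.ones((2,2),np.uint8))
    k,l,st,_=cv2.connectedComponentsWithStats(m); j=1+np.argmax(st[1:,4]); A=P[l==j]
    h=cv2.convexHull(A[:,:2].astype(np.float32)).reshape(-1,2)
    f=least_squares(lambda c:np.hypot(h[:,0]-c[0],h[:,1]-c[1])-.102,[.9,.092],loss='soft_l1',f_scale=.002)
    print(n,f.x,np.abs(f.fun).mean(),A.min(0),A.max(0),np.percentile(A[:,2],95))
for c in ['top','side']:
    for o in manip.look_for(c,'plate_edge')[:2]: print(c,o['score'],o['point'])
E
```

```text
top0 [0.80115441 0.08817123] 0.01422516578789855 [ 0.38970501 -0.01219927 -0.00367151] [0.90189993 0.18914859 1.24009961] 0.020763182216403466
side0 [0.9562296  0.06860405] 0.10502982045329201 [-0.21744848 -0.006071    0.0046189 ] [0.89947588 0.84603307 0.72666345] 0.020673732647681093
t6 [0.80146308 0.08821662] 0.013532240453813817 [ 0.38970501 -0.01209944 -0.00427726] [0.90240016 0.1890626  1.24009961] 0.02131339164663045
s6 [0.79736477 0.09433978] 0.0046913665396252115 [ 0.78706383 -0.00475565  0.00490743] [0.89977742 0.19305586 0.02382242] 0.020587431968952942
top 0.7 [0.8011, 0.0897, 0.0048]
side 0.57 [0.8185, 0.0896, 0.0066]
```

My earlier fit took the plate edge for its centre. The plate's centre is near (0.80, 0.09) and its near edge near x = 0.698, so the dish centre belongs at about x = 0.53. I move there gently and then check.

```bash
python3 -m inch '[[[0.002,0,0],[0,0,0],0],[[0.004,0,0],[0,0,0],0],[[0.006,-0.001,0],[0,0,0],0],[[0.008,-0.001,0],[0,0,0],0],[[0.010,-0.001,0],[0,0,0],0],[[0.012,-0.002,0],[0,0,0],0],[[0.012,-0.002,0],[0,0,0],0],[[0.012,-0.002,0],[0,0,0],0]]'
python3 -m inch '[[[0.012,-0.002,0],[0,0,0],0],[[0.012,-0.002,0],[0,0,0],0],[[0.012,-0.002,0],[0,0,0],0],[[0.012,-0.002,0],[0,0,0],0],[[0.012,-0.002,0],[0,0,0],0],[[0.012,-0.002,0],[0,0,0],0],[[0.012,-0.002,0],[0,0,0],0],[[0.012,-0.002,0],[0,0,0],0]]'
python3 -m inch '[[[0.012,-0.002,0],[0,0,0],0],[[0.010,-0.001,0],[0,0,0],0],[[0.008,-0.001,0],[0,0,0],0],[[0.006,-0.001,0],[0,0,0],0],[[0.005,0,0],[0,0,0],0],[[0.004,0,0],[0,0,0],0],[[0.002,0,0],[0,0,0],0],[[0,0,0],[0,0,0],0]]'
python3 - <<'E'
from h import *
dishcheck([('top','t7'),('side','s7'),('wrist','w7')])
for n in ['t7','s7','w7']:
    im,d,p=load(n); P=cloud(d,p); X,Y,Z=P[...,0],P[...,1],P[...,2]
    m=((d>0)&(np.hypot(X-.80,Y-.091)<.12)&(Z>.008)&(Z<.035)).astype(np.uint8)
    m=cv2.morphologyEx(m,cv2.MORPH_OPEN,np.ones((3,3),np.uint8),anchor=(1,1))
    A=P[(m>0)&(d>0)]
    if len(A)<30: print(n,len(A));continue
    h=cv2.convexHull(A[:,:2].astype(np.float32)).reshape(-1,2)
    f=least_squares(lambda c:np.hypot(h[:,0]-c[0],h[:,1]-c[1])-.102,[.8,.091],loss='soft_l1',f_scale=.002)
    print(n,f.x,np.abs(f.fun).mean(),A.min(0),A.max(0),len(A))
E
```

```text
time: 20.9
tool_pos: [0.4674, -0.0504, 0.1808]
tool_rot: [-0.0, 0.706, 0.708, 0.0]
contact_force: [0.2, -0.4, -2.5]
gripper_width: 0.127
grasp_force: 58.6
time: 21.7
tool_pos: [0.4513, 0.0453, 0.1808]
tool_rot: [0.0, 0.706, 0.708, 0.0]
contact_force: [-0.0, 1.0, -2.2]
gripper_width: 0.128
grasp_force: 58.6
time: 22.5
tool_pos: [0.4464, 0.0914, 0.1808]
tool_rot: [0.0, 0.706, 0.708, -0.0]
contact_force: [0.1, 0.4, -3.4]
gripper_width: 0.124
grasp_force: 58.6
t 22.5 tcp [0.4464 0.0914 0.1808] w 0.124 f [ 0.1  0.4 -3.4]
top basin [ 0.0009 -0.0019  0.1457] 1198
  free lug [ 0.0829 -0.0016  0.0628] [0.6133 0.0901 0.1771] 137
  ball [ 0.0014 -0.0014  0.0277] 175
side basin [-1.300e-03  1.000e-04  1.475e-01] 567
  free lug [0.0794 0.0036 0.0629] [0.6098 0.0953 0.173 ] 121
  ball [ 0.0005 -0.0015  0.0294] 161
wrist basin [ 0.0009 -0.0003  0.1462] 41249
  ball [ 0.0013 -0.0002  0.028 ] 9045
t7 [0.80344711 0.092489  ] 0.0006276020413178499 [ 0.70190779 -0.00822213  0.00807957] [0.9063259  0.1922099  0.02653721] 1559
s7 [0.80174645 0.09328482] 0.0010741165230896015 [ 0.69792586 -0.00700095  0.0080072 ] [0.90519103 0.19580459 0.02442711] 638
w7 0
```

View pics/t7.png

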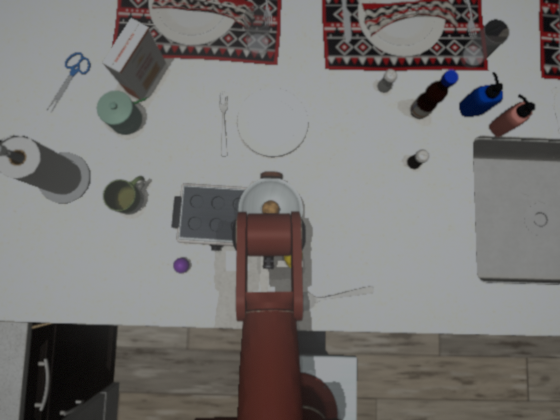

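The top view shows the dish at (270,205), held from the robot side. Its free lug at (272,176) points at the plate at (273,122), and the ball is in the middle. The mug, pepper and lemon haven't been touched. A final 2 mm trim and a settle, then I hand in.

```bash
python3 -m inch '[[[0.0005,0.001,0],[0,0,0.001],0],[[0.001,0.001,0],[0,0,0.001],0],[[0,0,0],[0,0,0],0],[[0,0,0],[0,0,0],0],[[0,0,0],[0,0,0],0],[[0,0,0],[0,0,0],0],[[0,0,0],[0,0,0],0],[[0,0,0],[0,0,0],0]]'
python3 -m inch '[[[0,0,0],[0,0,0],0],[[0,0,0],[0,0,0],0],[[0,0,0],[0,0,0],0],[[0,0,0],[0,0,0],0],[[0,0,0],[0,0,0],0],[[0,0,0],[0,0,0],0],[[0,0,0],[0,0,0],0],[[0,0,0],[0,0,0],0]]'
python3 -c "
from h import *
dishcheck([('top','t8'),('wrist','w8')])
print(manip.job_done())"
```

```text
time: 23.45
tool_pos: [0.4484, 0.0928, 0.1808]
tool_rot: [-0.0, 0.707, 0.707, -0.0]
contact_force: [0.3, 0.2, -3.4]
gripper_width: 0.131
grasp_force: 58.6
time: 24.25
tool_pos: [0.4484, 0.0928, 0.1808]
tool_rot: [-0.0, 0.707, 0.707, -0.0]
contact_force: [-0.2, 0.5, -2.6]
gripper_width: 0.13
grasp_force: 58.6
t 24.25 tcp [0.4484 0.0928 0.1808] w 0.13 f [-0.2  0.5 -2.6]
top basin [ 0.0019 -0.0016  0.146 ] 1170
  free lug [ 0.0828 -0.002   0.063 ] [0.6151 0.0909 0.1771] 132
  ball [ 0.0018 -0.0013  0.0275] 167
wrist basin [0.0009 0.     0.1462] 41196
  ball [0.0015 0.0002 0.028 ] 9067
the job is handed in; nothing more can be done
None
```

I handed the job in at 24 s: the dish is held level and still about 12 cm above the worktop, ball within 2 mm of its middle. The free lug points at the guest's plate, its tip about 8 cm short (rim nearer 9 cm), and the verdict was not shown.

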